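# Lock the block camera onto its table stand

## Robot

A 7-joint arm with a two-finger parallel gripper is mounted at the origin on a cart in front of the work surface, level with it; the furniture and walls round the work are solid. World frame = base frame: x ahead of the robot, y to its left, z up, the work surface at z = 0. Lengths are in m, angles in rad, forces in N, time in s.
With the tool pointing down it reaches from about 0.4 to 0.85 m from the base axis. Payload 10.4 kg.
Tool frame: the origin (TCP) lies at the very end of the fingers, on their centre line; the grasp point (between the pads) lies 19 mm behind it (r.pinch_z is the distance from the TCP to the grasp point, in m); z points along the fingers, y is the line along which they close (so a half turn about z gives the same grasp; the last joint's range is limited). The gripper opens to 87 mm and grips with 3 to 60 N. Pads are 19 mm wide; open, the fingers measure 117 mm over their backs; the gripper's body (75 mm by 190 mm) begins 51 mm behind the grasp point.
Start: joints at [-0.023, 0.332, -0.065, 1.46, 0.022, 1.35, -0.088], TCP at [0.625, 0, 0.223] pointing down, gripper open.
Joint ranges: [-2.6, 2.6], [-0.5, 2.12], [-1.47, 1.34], [0.16, 2.42], [-1.27, 4.41], [0.06, 2.06], [-2.6, 2.6]. Speed limits (rad/s): [2.22, 2.22, 2.79, 2.79, 3.14, 3.14, 3.14].

## Interface

Orientations are given as a unit quaternion [x, y, z, w].
In Python, from bench import sensors, vision, r gives the robot as it stands.
- The arm moves only by the shell command python3 -m crank 'ROWS' [OPENING] [FORCE]. ROWS is JSON, a list of rows, each a list of 2 entries, a list of its own where there are three numbers: the shift along the tool's x, y, z normalised to -1 to 1, where 1 is 3 cm, then the turn about the tool's z normalised to -1 to 1, where 1 is 8 degrees. A call has 1 to 12 rows; each row shifts and turns the commanded pose from where the row before left it, along the tool's axes as they then stand; what a row does not reach is not made up. A row lasts 1/8 s, in which the tool goes at most 62.5 mm and 10.7 degrees, less where a joint would pass 70% of its speed; a pose out of reach is approached as far as the arm can. A call with a number of a shift or a turn outside -1 to 1 is refused whole. A call with a gripper value outside its range is refused whole. OPENING is the opening, from 0 (shut) to 1 (fully open), set as the call begins (- or left out, the last holds). The fingers move at their own pace and stop on an object; FORCE is the grip in N (left out, the last holds). Time passes only in rows, so rows that do not move let the fingers close. It gives the time, the measured TCP pose, the force, the opening and the grip force at its end, in the units of the state.
- sensors.read_state(): the state, without advancing time (a new reading comes with each control period).
- vision.camera(name): name is "scene" or "side" or "wrist"; returns the picture (400x640x3 uint8, red, green, blue); there is no depth.
- vision.camera_model(name): a dict with "vertical_fov" (degrees; the focal length in pixels is half the picture's height over the tangent of half this angle, whatever the lens; pixels are square), "cx", "cy" (the principal point, pixels), "camera_from_world" (4x4, takes a point from world to camera coordinates); the wrist camera has in their place "hand_eye" (4x4, takes a point from camera to tool coordinates, whose origin is the TCP and whose axes are the flange's). Camera axes: x right, y down, z forward; pixel columns grow to the right and rows downward; lengths in m; the calibration is good to about 2 mm. The wrist camera is an equidistant fisheye: a pixel r from the principal point sees the ray r / f radians off the axis. A picture is of the moment at which its call begins: read the wrist's pose just before it. camera_model takes no time and is no camera call.
- r.close_job(): hands the job in; it is judged then, once.
The state is a dict: "time": time; "joint_positions": joint angles; "joint_vel": joint speeds; "joint_torque": joint torques, N m; "ee_pos": TCP position; "eef_rot": TCP orientation; "ft_force": force on the tool from outside, world axes, zero at the start; "torque": the same for the moment, N m; "width": finger opening in m; "grip_force": force on a finger pad.
Only numpy, scipy, OpenCV 4.12 (cv2) and the standard library are available. Lean on these libraries where they do the work, as an engineer would, in place of code of your own. Each camera call takes 0.05 s, during which the arm holds its last target. There are 200 camera calls.

## Task

Mount the block camera on its table stand: set its plate flat between the open jaws of the clamp with the lens pointing away from the knob, then turn the bar knob clockwise until the sprung lock pin drops into the notch of the cam disc, and let go. Where the pin drops differs from stand to stand, so feel for it: stop as soon as it has dropped, and never force the knob against the pin. Set the camera down gently and leave the other things on the worktop alone.

Things in the scene. Friction and masses are not known exactly. Their poses are not given: they have to be found in the camera images.
- camera_center (a point): Middle of the loose block camera, a grey rounded box 48 wide (its x) x 72 long (y) x 44 mm tall, black lens barrel 14 mm long on its +y end; 0.2 to 0.45 kg. Under it a neck 28 mm square, 8 mm high, and the quick-release plate, 40 (x) x 44 (y) x 8 mm. This point lies 38 mm above the plate's underside, centred over it. z up. Grip across the 48 mm width.
- camera_lens (a point): Front of the camera's lens, 50 mm from camera_center along the camera's y.
- clamp_seat (a point): Where the middle of the plate's underside goes: on the clamp's flat deck, 40 mm above the worktop, halfway between the open jaws. Its y runs from the knob to the fixed jaw (the lens must point along +y), x across, z up. The stand is a fixed, heavy grey block on a dark foot plate 130 x 200 mm.
- fixed_jaw (a point): Inner face of the fixed jaw at deck height, 26.5 mm from clamp_seat in +y. Both jaws are bars 44 mm long in x and 13.5 mm high; a lip 9.5 mm above the deck reaches 2 mm over the plate. The deck is open at both ends (x).
- moving_jaw (a point): Inner face of the sprung jaw on the knob's side, at deck height, 26.5 mm from clamp_seat in -y when open; lip like the other's. With the knob at 0 the lips are 49 mm apart (plate 44 mm: 2.5 mm spare on each side). As the knob turns this jaw slides up to 10 mm in +y, pushes the plate about 4.5 mm, under the fixed jaw's lip, and holds it with some 12 N.
- knob_grip (a point): On the vertical axis of the cam knob, at the height to grip, 82 mm above the worktop, 104.5 mm from clamp_seat in the stand's -y. The knob's black bar is 46 mm long (along this frame's x, which turns with it), 14 mm thick (y), 28 mm tall, from 18 mm below to 10 mm above this point. Below it, its top 56 mm above the worktop, the steel cam disc, 52 mm across, one notch in its rim.
- cam_knob (a joint): Angle of the knob, rad: 0 with the jaws open, growing clockwise seen from above (closing); starts at 0 to 0.12. It takes 0.1 to 0.4 N m. Where the pin drops differs from stand to stand: it starts to drop somewhere from 0.5 to 1.15 and then pulls the knob along, is fully in about 0.25 rad later, and 0.06 rad further on the notch's upright wall meets the pin and stops the knob hard.
- lock_pin (a joint): Travel of the lock pin, m: a domed level steel pin 8 mm thick with a black pull knob, in a holder on the knob's -x side (stand's axes), 52 mm above the worktop. Its spring (8 to 11 N) presses it on the rim of the cam disc. Below 0.001 while it rides on the rim, 0.005 to 0.0057 when fully in the notch, where it holds the knob. More than 28 N on it is forcing it.
- tape_roll: Bystander: roll of tape, 104 mm across, 25 mm high.
- marker: Bystander: marker pen, 135 mm long, 17 mm thick.
- scissors: Bystander: red-handled scissors lying flat, 199 mm long.
- tin_tea: Bystander: round tin, 76 mm across, 58 mm high.
Things that resemble listed ones, but are neither listed nor needed, are in the scene too. Leave any red look-alike of the part that bears camera_center alone.

How it is judged:
On the way, in this order (a step that is already met when the one before it is completed fails the run):
1. the camera stands flat between the open jaws, lens away from the knob (z of camera_center in the frame of clamp_seat between 0.036 and 0.04 m and x of camera_center in the frame of clamp_seat between -0.01 and 0.01 m and y of camera_lens in the frame of clamp_seat above 0.035 m and angle between the y axis of camera_center and the y axis of clamp_seat, either way round below 0.15 rad and angle between camera_center's own z axis and vertical below 0.06 rad and value of joint cam_knob below 0.35 rad), for 0.2 s.
2. the knob is turned until the lock pin has dropped into the notch (value of joint lock_pin above 0.0035 m), for 0.2 s.
At the end, for the whole second after the job is handed in: The lock pin has dropped at least 3.5 mm into the notch; the camera stands flat on the deck (2 mm, 0.06 rad), square (0.15 rad), within 10 mm of the middle sideways, lens away from the knob, pressed under the fixed jaw (4.5 mm from clamp_seat in y, within 2 mm); all at rest (z of camera_center in the frame of clamp_seat between 0.036 and 0.04 m and x of camera_center in the frame of clamp_seat between -0.01 and 0.01 m and y of camera_lens in the frame of clamp_seat above 0.035 m and angle between the y axis of camera_center and the y axis of clamp_seat, either way round below 0.15 rad and angle between camera_center's own z axis and vertical below 0.06 rad and value of joint lock_pin above 0.0035 m and y of camera_center in the frame of clamp_seat between 0.0025 and 0.0065 m and velocity of joint cam_knob between -0.05 and 0.05 rad/s); the robot touches nothing.
It fails at once if the lock pin is forced: more than 28 N between pin and cam disc (contact force between lock_pin and cam_knob above 28 N).
It fails at once if the camera is banged down: more than 40 N between camera and stand (contact force between camera and stand above 40 N).
It fails at once if another thing on the worktop is pushed more than 25 mm (distance of any of tape_roll, marker, scissors, tin_tea from where it was at the start of the episode above 0.025 m).
It also fails if it takes over 72 s, if anything falls off the work surface, if the arm or the gripper's body presses on something with over 40 N, if the wrist force passes 120 N, or if a joint passes its speed limit or range.

## Working session

There is one attempt and no reset: what is moved stays moved. The work goes in short steps, Python scripts to look and compute and a shell command to move; the robot and the scene stay as the last step left them, time stands still between calls to the robot, and variables do not carry over. Pictures are saved under pics/ and viewed, at most 10 in all, crops included, and the job is handed in when it is done.

```bash
ls; mkdir -p pics
cat > h.py <<'E'
import numpy as np, cv2
from scipy.spatial.transform import Rotation as R
from bench import sensors, vision, r
def tool():
    s=sensors.read_state(); T=np.eye(4); T[:3,:3]=R.from_quat(s["eef_rot"]).as_matrix(); T[:3,3]=s["ee_pos"]; return T
def snap(name):
    T=tool(); im=vision.camera(name); m=vision.camera_model(name)
    return im,m,T
def ray(m,uv,T=None,h=400):
    f=h/2/np.tan(np.radians(m["vertical_fov"])/2); d=np.array([uv[0]-m["cx"],uv[1]-m["cy"]],float)
    if "hand_eye" in m:
        rr=np.hypot(*d); th=rr/f; v=np.r_[np.sin(th)*d/max(rr,1e-9),np.cos(th)]; C=T@np.array(m["hand_eye"])
    else:
        v=np.r_[d/f,1]; C=np.linalg.inv(np.array(m["camera_from_world"]))
    return C[:3,3],C[:3,:3]@v
def onz(m,uv,z,T=None):
    o,d=ray(m,uv,T); return o+d*(z-o[2])/d[2]
def proj(m,p,T=None,h=400):
    f=h/2/np.tan(np.radians(m["vertical_fov"])/2)
    if "hand_eye" in m:
        c=np.linalg.inv(T@np.array(m["hand_eye"]))@np.r_[p,1]; rr=np.hypot(c[0],c[1]); th=np.arctan2(rr,c[2]); return np.array([m["cx"],m["cy"]])+f*th*c[:2]/max(rr,1e-9)
    c=np.array(m["camera_from_world"])@np.r_[p,1]; return np.array([m["cx"],m["cy"]])+f*c[:2]/c[2]
def save(im,n,box=None,k=1):
    if box: x0,y0,x1,y1=box; im=im[y0:y1,x0:x1]
    cv2.imwrite("pics/"+n,cv2.resize(im[:,:,::-1],None,fx=k,fy=k,interpolation=cv2.INTER_CUBIC))
def load(n): return cv2.imread("pics/"+n)[:,:,::-1]
E
python3 - <<'E'
from h import *
ims=[]
for n in("scene","side","wrist"):
    im,m,T=snap(n); save(im,n+"0.png"); ims.append(im)
    if n!="wrist": print(n,np.linalg.inv(m["camera_from_world"])[:3].round(2).tolist(),m["vertical_fov"])
    else: print(np.array(m["hand_eye"]).round(3).tolist(), m["vertical_fov"])
print(tool().round(3))
E
```

```text
pics
scene [[-1.0, 0.0, 0.01, 0.54], [-0.0, 0.63, -0.78, 0.48], [-0.01, -0.78, -0.63, 0.6]] 56.18970704000097
side [[-0.94, -0.15, 0.32, 0.24], [-0.35, 0.37, -0.86, 0.64], [0.01, -0.92, -0.4, 0.45]] 45.75256365198942
[[-0.0, -0.963, -0.27, 0.074], [1.0, -0.0, -0.0, 0.0], [0.0, -0.27, 0.963, -0.161], [0.0, 0.0, 0.0, 1.0]] 65.70646984690485
[[-0.     1.    -0.001  0.625]
 [ 1.     0.    -0.     0.   ]
 [-0.    -0.001 -1.     0.222]
 [ 0.     0.     0.     1.   ]]
```

View pics/scene0.png

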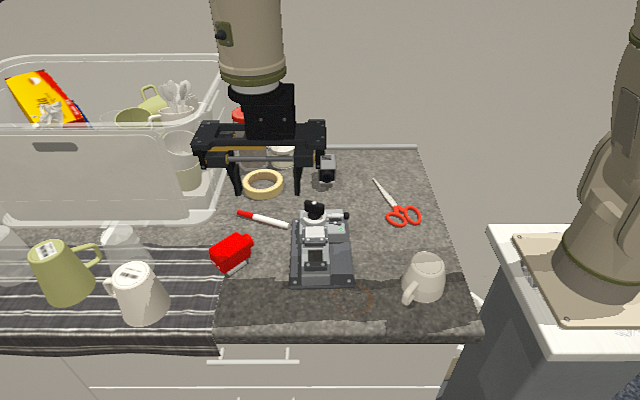

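View pics/wrist0.png

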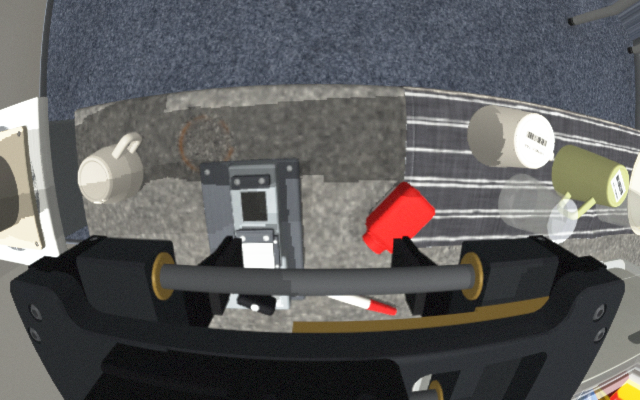

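The scene picture shows the stand at (322,250), with its knob on the far side (315,210). A red look-alike sits at (232,252), and a grey block with a black lens at (326,170) is partly behind the gripper. The wrist view shows the stand at (255,230) with the black knob bar at (255,303). The knob is toward world -y, so the stand's +y is roughly world +y.

View pics/side0.png

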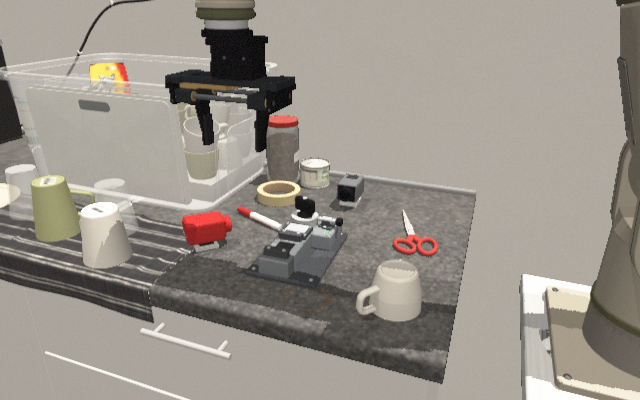

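Run:
```python
from h import *
m=vision.camera_model("wrist"); T=tool()
# foot plate: dark corners & screws (z~0.01?)
for uv in [(203,162),(299,158),(299,300)]: print(uv,onz(m,uv,0.01,T).round(3))
print("knob",onz(m,(257,303),0.092,T).round(3))
ms=vision.camera_model("scene"); md=vision.camera_model("side")
for uv in [(290,287),(354,283),(299,213),(347,212)]: print(uv,onz(ms,uv,0.01).round(3))
for uv in [(326,160),(327,170)]: print("cam",onz(ms,uv,0.06).round(3))
save(np.hstack([cv2.resize(load("scene0.png")[130:300,200:360],None,fx=2.4,fy=2.4,interpolation=cv2.INTER_CUBIC)]),"c1.png",None,1.4)
```

```text
(203, 162) [0.48  0.028 0.01 ]
(299, 158) [0.603 0.03  0.01 ]
(299, 300) [ 0.599 -0.169  0.01 ]
knob [ 0.557 -0.121  0.092]
(290, 287) [0.599 0.028 0.01 ]
(354, 283) [0.474 0.019 0.01 ]
(299, 213) [ 0.591 -0.189  0.01 ]
(347, 212) [ 0.476 -0.191  0.01 ]
cam [ 0.525 -0.341  0.06 ]
cam [ 0.523 -0.295  0.06 ]
```

View pics/c1.png

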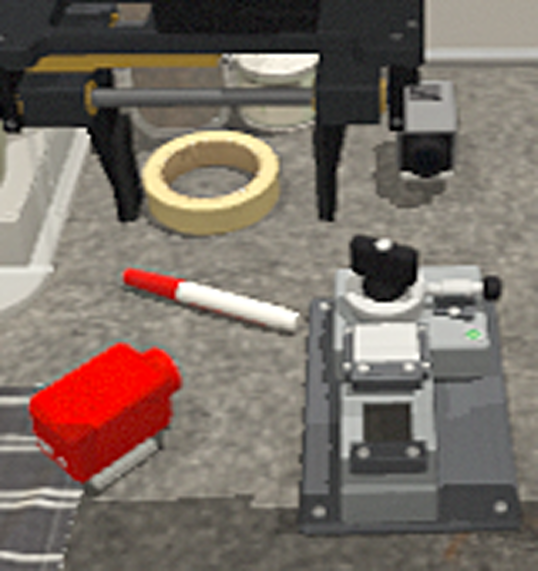

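The grey camera is the block at scene (326,165), with its lens toward the viewer (world +y). The other block at (232,252) is all red, so it is the look-alike and stays put. The enlarged crop confirms this: grey box, black lens, in the upper right. I'll go above it.

```bash
python3 -m crank '[[[-0.9,-0.4,0],0],[[-0.9,-0.4,0],0],[[-0.9,-0.4,0],0],[[-0.9,-0.4,0],0],[[-0.9,-0.4,0],0],[[-0.9,-0.4,0],0],[[-0.9,-0.4,0],0],[[-0.9,-0.5,0],0],[[0,0,0],0],[[0,0,0],0]]'
python3 - <<'E'
from h import *
im,m,T=snap("wrist"); save(im,"w1.png"); print(T.round(3))
np.save("T1.npy",T)
E
```

```text
time: 1.4
ee_pos: [0.5263, -0.2152, 0.2224]
eef_rot: [0.707, 0.707, 0.0, -0.0]
ft_force: [-0.1, 0.2, -0.1]
width: 0.087
grip_force: 0.0
[[-0.001  1.    -0.     0.526]
 [ 1.     0.001  0.001 -0.215]
 [ 0.001 -0.    -1.     0.222]
 [ 0.     0.     0.     1.   ]]
```

View pics/w1.png

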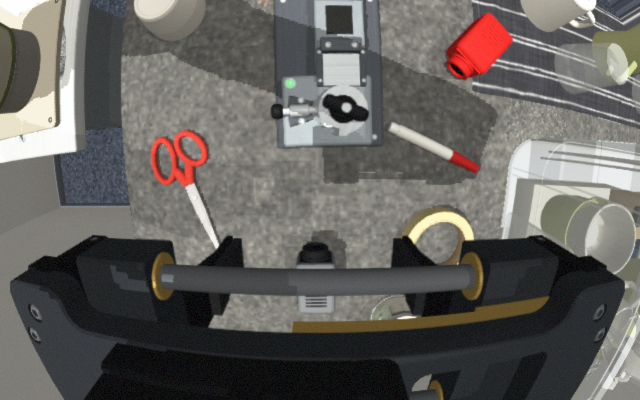

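The wrist view shows the grey camera at (317,285), with its black lens toward the top at (315,247). The tin is at (395,312), the tape at (440,240), the stand at (330,75), the knob at (345,107) and the pin's pull knob at (279,112).

Run:
```python
from h import *
im=load("w1.png"); m=vision.camera_model("wrist"); T=np.load("T1.npy")
g=im.astype(int)
for v in (262,266,300,305,308): print(v, g[v,290:345,1].tolist())
print("col",g[255:320,317,1].tolist())
for n,uv,z in [("lens",(316,243),.038),("rear",(316,311),.06),("front",(316,264),.06),("tin",(395,312),.058),("L",(299,305),.06),("R",(335,305),.06)]: print(n,onz(m,uv,z,T).round(4))
print("knob",onz(m,(345,108),.092,T).round(4),"hub?")
for uv in [(279,146),(382,145),(377,2),(278,2)]: print("foot",uv,onz(m,uv,.01,T).round(4))
save(im,"c2.png",(265,0,395,155),3.8)
```

```text
262 [119, 121, 118, 118, 116, 103, 83, 63, 47, 41, 41, 42, 41, 35, 37, 34, 40, 40, 37, 42, 37, 39, 44, 45, 48, 43, 43, 39, 41, 41, 38, 38, 36, 37, 39, 44, 35, 41, 39, 40, 38, 39, 50, 62, 68, 82, 93, 95, 87, 87, 84, 86, 83, 86, 87]
266 [109, 106, 110, 112, 111, 107, 111, 130, 134, 142, 146, 144, 145, 145, 145, 146, 143, 146, 146, 146, 145, 146, 145, 145, 146, 149, 148, 147, 144, 145, 145, 147, 148, 145, 147, 150, 147, 148, 150, 147, 148, 142, 134, 118, 95, 74, 76, 75, 77, 77, 78, 81, 79, 88, 90]
300 [133, 137, 140, 138, 132, 121, 115, 106, 128, 152, 165, 173, 170, 168, 166, 151, 120, 120, 117, 119, 119, 112, 112, 114, 113, 114, 113, 116, 112, 113, 112, 111, 122, 129, 126, 129, 137, 163, 167, 166, 167, 160, 152, 140, 111, 122, 137, 136, 135, 133, 133, 138, 144, 148, 148]
305 [129, 129, 127, 127, 125, 123, 119, 120, 133, 149, 162, 169, 171, 173, 168, 155, 126, 123, 122, 122, 115, 106, 105, 105, 109, 106, 107, 107, 105, 107, 108, 105, 109, 106, 109, 111, 130, 163, 164, 167, 165, 158, 151, 140, 110, 124, 136, 134, 136, 137, 140, 141, 144, 148, 139]
308 [131, 130, 133, 138, 140, 143, 137, 
[... 202 characters left out ...]
0, 128, 133, 130, 127, 128, 132, 131]
col [40, 35, 38, 31, 32, 31, 33, 39, 66, 105, 132, 147, 149, 128, 65, 51, 56, 64, 71, 72, 78, 77, 83, 82, 86, 88, 84, 89, 93, 92, 95, 92, 91, 92, 91, 90, 88, 88, 86, 80, 71, 81, 133, 126, 87, 116, 147, 83, 85, 146, 107, 84, 138, 165, 167, 168, 164, 152, 130, 135, 135, 135, 134, 132, 135]
lens [ 0.525  -0.2841  0.038 ]
rear [ 0.525  -0.3681  0.06  ]
front [ 0.525  -0.3015  0.06  ]
tin [ 0.6271 -0.3745  0.058 ]
L [ 0.5039 -0.3591  0.06  ]
R [ 0.5485 -0.359   0.06  ]
knob [ 0.5522 -0.1283  0.092 ] hub?
foot (279, 146) [ 0.4802 -0.1704  0.01  ]
foot (382, 145) [ 0.6054 -0.1684  0.01  ]
foot (377, 2) [0.5997 0.0142 0.01  ]
foot (278, 2) [0.4786 0.0122 0.01  ]
```

View pics/c2.png

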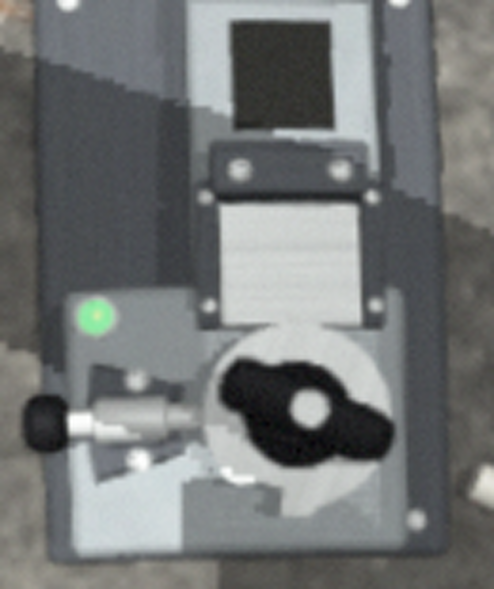

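The crop shows the knob bar at (310,408) turned slightly clockwise, the pin holder to its left at (120,420), the moving jaw at (290,170), and the dark deck opening at (283,75). The fit in y is tight, so I'll photograph the clamp and then the camera from the same relative tool pose. That way calibration bias cancels.

```bash
python3 -m crank '[[[0.88,0.12,0],0],[[0.88,0.12,0],0],[[0.88,0.12,0],0],[[0.88,0.12,0],0],[[0.88,0.12,0],0],[[0.88,0.12,0],0],[[0.88,0.12,0],0],[[0,0,0],0],[[0,0,0],0]]'
python3 - <<'E'
from h import *
im,m,T=snap("wrist"); save(im,"w2.png"); np.save("T2.npy",T)
E
python3 -m crank '[[[-0.92,-0.08,0],0],[[-0.92,-0.08,0],0],[[-0.92,-0.08,0],0],[[-0.92,-0.08,0],0],[[-0.92,-0.08,0],0],[[-0.92,-0.08,0],0],[[-0.92,-0.08,0],0],[[-0.92,-0.08,0],0],[[-0.92,-0.08,0],0],[[-0.92,-0.08,0],0],[[-0.92,-0.08,0],0],[[0,0,0],0]]'
python3 -m crank '[[[0,0,0],0],[[0,0,0],0]]'
python3 - <<'E'
from h import *
im,m,T=snap("wrist"); save(im,"w3.png"); np.save("T3.npy",T)
a=load("w2.png"); 
cv2.imwrite("pics/c3.png",np.hstack([cv2.resize(i[y:y+170,250:380,::-1],None,fx=3,fy=3,interpolation=cv2.INTER_CUBIC) for i,y in((a,110),(im,110))]))
print(np.load("T2.npy")[:3,3].round(4),T.round(4))
E
```

```text
time: 2.58
ee_pos: [0.5512, -0.0312, 0.2225]
eef_rot: [0.707, 0.707, -0.0, 0.0]
ft_force: [0.0, -1.4, 0.2]
width: 0.0869
grip_force: 0.0
time: 4.12
ee_pos: [0.5232, -0.3381, 0.2223]
eef_rot: [0.709, 0.705, -0.001, 0.0]
ft_force: [-0.1, 0.1, 0.2]
width: 0.0872
grip_force: 0.0
time: 4.38
ee_pos: [0.5252, -0.3338, 0.2226]
eef_rot: [0.707, 0.708, 0.0, -0.0]
ft_force: [0.2, 0.4, -0.2]
width: 0.087
grip_force: 0.0
[ 0.5512 -0.0312  0.2225] [[-1.200e-03  1.000e+00  3.000e-04  5.252e-01]
 [ 1.000e+00  1.200e-03  4.000e-04 -3.338e-01]
 [ 4.000e-04  3.000e-04 -1.000e+00  2.226e-01]
 [ 0.000e+00  0.000e+00  0.000e+00  1.000e+00]]
```

View pics/c3.png

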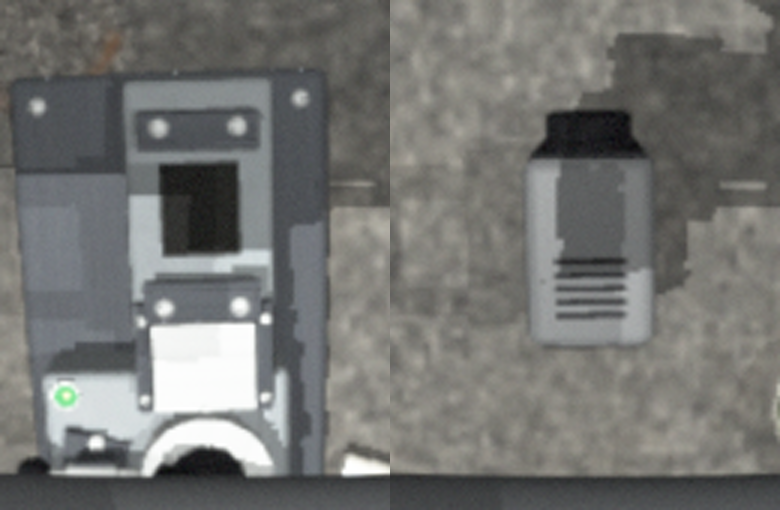

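The left half shows the clamp, with the fixed jaw's inner edge at crop row ~150 and the moving jaw's at ~282. The right half shows the grey camera with front edge ~158, rear ~345 and lens tip ~112.

Run:
```python
from h import *
m=vision.camera_model("wrist")
a=load("w2.png").astype(int); b=load("w3.png").astype(int); T2=np.load("T2.npy"); T3=np.load("T3.npy")
print("fix col316",list(zip(range(140,172),a[140:172,310:320,1].mean(1).round().astype(int))))
print("mov col316",list(zip(range(195,220),a[195:220,312:322,1].mean(1).round().astype(int))))
P=lambda u,v,z,T:onz(m,(250+u/3,110+v/3),z,T)[:2].round(4)
for n,u,v in [("fixL",136,150),("fixR",260,150),("movL",146,284),("movR",270,284)]: print(n,P(u,v,.0535,T2))
for n,u,v in [("footTL",12,77),("footTR",325,72),("footBR",325,470),("footBL",37,455)]: print(n,P(u,v,.01,T2))
for n,u,v in [("fL",530-390,165),("fR",651-390,165),("rL",530-390,335),("rR",651-390,335),("F",200,158),("B",200,345)]: print(n,P(u,v,.06,T3))
print("lens", P(200,112,.05,T3))
```

```text
fix col316 [(140, np.int64(140)), (141, np.int64(142)), (142, np.int64(141)), (143, np.int64(142)), (144, np.int64(141)), (145, np.int64(136)), (146, np.int64(103)), (147, np.int64(71)), (148, np.int64(82)), (149, np.int64(86)), (150, np.int64(86)), (151, np.int64(85)), (152, np.int64(84)), (153, np.int64(83)), (154, np.int64(82)), (155, np.int64(81)), (156, np.int64(81)), (157, np.int64(81)), (158, np.int64(81)), (159, np.int64(88)), (160, np.int64(111)), (161, np.int64(137)), (162, np.int64(138)), (163, np.int64(120)), (164, np.int64(80)), (165, np.int64(40)), (166, np.int64(31)), (167, np.int64(32)), (168, np.int64(30)), (169, np.int64(30)), (170, np.int64(29)), (171, np.int64(30))]
mov col316 [(195, np.int64(138)), (196, np.int64(184)), (197, np.int64(190)), (198, np.int64(190)), (199, np.int64(190)), (200, np.int64(173)), (201, np.int64(121)), (202, np.int64(105)), (203, np.int64(82)), (204, np.int64(92)), (205, np.int64(108)), (206, np.int64(104)), (207, np.int64(110)), (208, np.int64(112)), (209, np.int64(112)), (210, np.int64(112)), (211, np.int64(110)), (212, np.int64(107)), (213, np.int64(110)), (214, np.int64(109)), (215, np.int64(108)), (216, np.int64(110)), (217, np.int64(146)), (218, np.int64(226)), (219, np.int64(242))]
fixL [0.5278 0.0015]
fixR [0.5722 0.0015]
movL [ 0.5308 -0.0482]
movR [ 0.5766 -0.0482]
footTL [0.4746 0.0268]
footTR [0.6008 0.0281]
footBR [ 0.607 -0.147]
footBL [ 0.4773 -0.1398]
fL [ 0.5036 -0.3056]
fR [ 0.5462 -0.3055]
rL [ 0.5027 -0.3684]
rR [ 0.5472 -0.3684]
F [ 0.5247 -0.3031]
B [ 0.5248 -0.3722]
lens [ 0.5247 -0.2877]
```

```bash
python3 -m crank '[[[-0.13,0,0.9],0],[[0,0,1],0],[[0,0,1],0],[[0,0,1],0],[[0,0,1],0],[[0,0,0.9],0],[[0,0,0.6],0],[[0,0,0.3],0],[[0,0,0],0],[[0,0,0],0]]' 0.8
python3 -m crank '[[[0,0,0],0],[[0,0,0],0],[[0,0,0],0],[[0,0,0],0],[[0,0,0],0],[[0,0,0],0]]' 0.3 25
python3 - <<'E'
from h import *
m=vision.camera_model("wrist"); a=load("w2.png").astype(int); T=np.load("T2.npy")
pts=[]
for u in range(302,332,2):
    col=a[212:222,u-1:u+2,1].mean(1); k=np.argmax(np.diff(col)); pts.append(onz(m,(u,212.5+k),.0535,T)[:2])
p=np.array(pts); print("mov outer slope",np.polyfit(p[:,0],p[:,1],1))
E
```

```text
time: 5.68
ee_pos: [0.5254, -0.3391, 0.0226]
eef_rot: [0.707, 0.707, 0.0, 0.001]
ft_force: [0.4, 0.3, 0.1]
width: 0.0698
grip_force: 0.0
time: 6.42
ee_pos: [0.5249, -0.3388, 0.0218]
eef_rot: [0.707, 0.707, 0.0, 0.0]
ft_force: [-1.2, 1.0, 3.5]
width: 0.048
grip_force: 24.9
mov outer slope [ 0.03422879 -0.08215901]
```

```bash
python3 -m crank '[[[0,0,-0.3],0],[[0,0,-0.8],0],[[0,0,-0.9],0],[[0,0,-0.9],0],[[0,0,-0.9],0],[[0,0,-0.5],0],[[0,0,0],0]]'
python3 -m crank '[[[0.5,0.07,0],0],[[0.9,0.07,0],0],[[0.95,0.07,0],0],[[0.95,0.07,0],0],[[0.95,0.07,0],0],[[0.95,0.07,0],0],[[0.95,0.07,0],0],[[0.95,0.08,0],0],[[0.95,0.08,0],0],[[0.95,0.08,0],0],[[0.9,0.08,0],0],[[0.57,0.08,0],0]]'
python3 -m crank '[[[0,0,0],-0.2],[[0,0,0],0],[[0,0,0],0]]'
python3 - <<'E'
from h import *
im,m,T=snap("scene"); save(im,"s4.png"); b,_,_=snap("side"); save(b,"d4.png"); np.save("T4.npy",T)
cv2.imwrite("pics/c4.png",np.hstack([cv2.resize(i[y:y+130,x:x+110,::-1],None,fx=3.6,fy=3.6,interpolation=cv2.INTER_CUBIC) for i,x,y in((im,270,170),(b,240,160))]))
E
```

```text
time: 7.3
ee_pos: [0.5252, -0.3389, 0.1512]
eef_rot: [0.707, 0.707, 0.0, 0.001]
ft_force: [0.3, -0.6, -4.7]
width: 0.0479
grip_force: 24.9
time: 8.8
ee_pos: [0.5507, -0.0221, 0.1495]
eef_rot: [0.706, 0.708, -0.0, -0.001]
ft_force: [-0.2, -0.1, -4.9]
width: 0.0479
grip_force: 24.9
time: 9.18
ee_pos: [0.5514, -0.0259, 0.1504]
eef_rot: [0.698, 0.716, -0.0, 0.0]
ft_force: [-0.1, -0.7, -4.0]
width: 0.0481
grip_force: 24.9
```

View pics/c4.png

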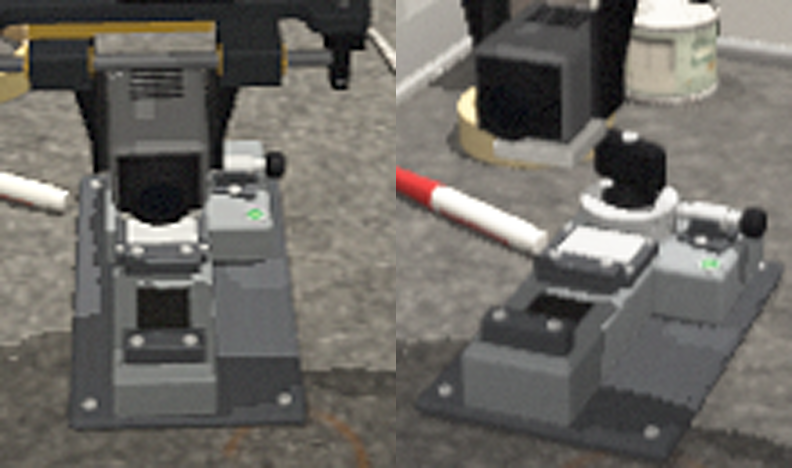

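The scene crop (left) shows the held camera square to the clamp with its lens toward the fixed jaw; the side crop (right) agrees. I'll go down to just above the jaws and look again.

```bash
python3 -m crank '[[[0.04,0,0.6],0],[[0,0,0.7],0],[[0,0,0.6],0],[[0,0,0.35],0],[[0,0,0],0],[[0,0,0],0]]'
python3 - <<'E'
from h import *
im,m,T=snap("scene"); b,md,_=snap("side"); w,mw,_=snap("wrist"); save(im,"s5.png"); save(b,"d5.png"); save(w,"w5.png"); np.save("T5.npy",T); print(T[:3,3].round(4))
cv2.imwrite("pics/c5.png",np.hstack([cv2.resize(i[y:y+95,x:x+66,::-1],None,fx=6,fy=6,interpolation=cv2.INTER_CUBIC) for i,x,y in((im,292,200),(b,268,195))]))
E
```

```text
time: 10.02
ee_pos: [0.552, -0.0234, 0.0837]
eef_rot: [0.697, 0.717, 0.0, 0.0]
ft_force: [0.7, 0.6, -3.7]
width: 0.0478
grip_force: 24.9
[ 0.552  -0.0234  0.0837]
```

View pics/c5.png

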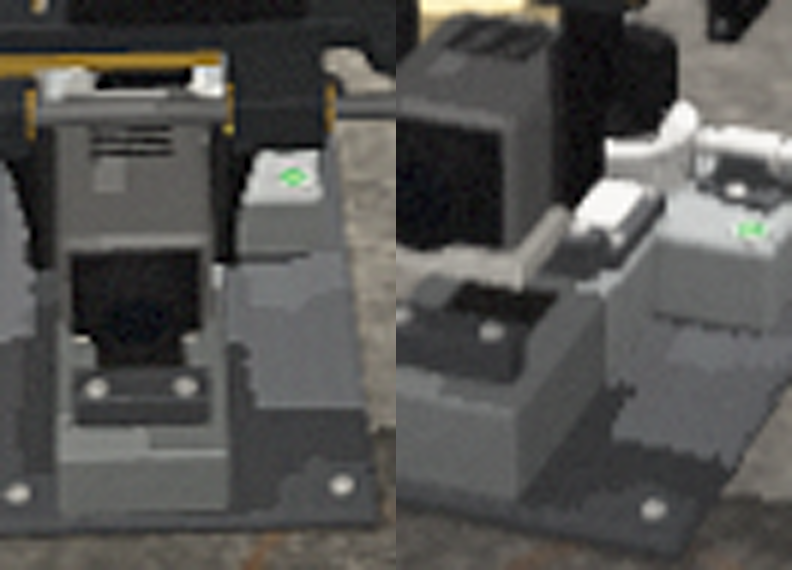

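```bash
python3 - <<'E'
from h import *
md=vision.camera_model("side"); T=np.load("T5.npy"); zb=T[2,3]-.0218
print("plate bottom corner",onz(md,(268+516/6,195+287/6),zb).round(4),"top corner",onz(md,(268+514/6,195+250/6),zb+.008).round(4))
c=np.array([.5513,-.0235]); a=.03; Ry=np.array([[np.cos(a),-np.sin(a)],[np.sin(a),np.cos(a)]])
for n,l,z in [("fix in",(-22,24.5),.0535),("mov in",(-22,-24.5),.0535),("mov in+",(22,-24.5),.0535),("plate",(-20,22),zb)]:
    q=np.r_[c+Ry@np.array(l)/1000,z]; u=proj(md,q); print(n,((u-[268,195])*6).round(0), u.round(1))
E
python3 -c "
import cv2,numpy as np
b=cv2.imread('pics/d5.png')[195:260,268:380]; cv2.imwrite('pics/c6.png',cv2.resize(b,None,fx=7,fy=7,interpolation=cv2.INTER_CUBIC))"
```

```text
plate bottom corner [ 0.4294 -0.0447  0.0619] top corner [ 0.4323 -0.0513  0.0699]
fix in [133. 322.] [290.2 248.6]
mov in [195. 245.] [300.5 235.8]
mov in+ [ 59. 221.] [277.9 231.9]
plate [129. 290.] [289.6 243.4]
```

View pics/c6.png

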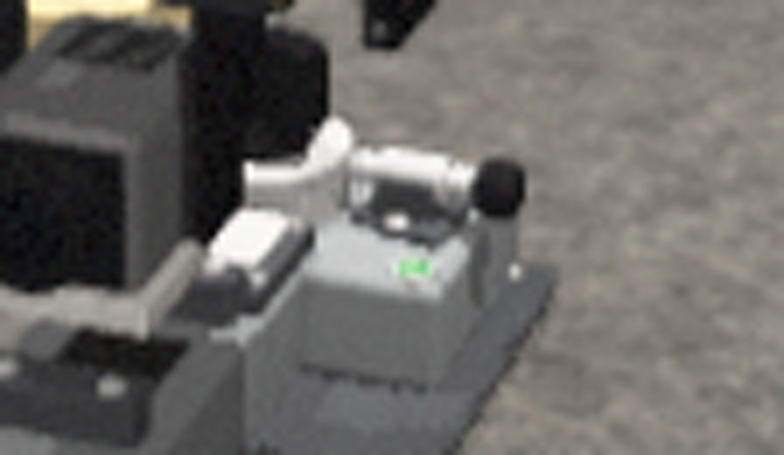

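The side crop shows the plate front's near corner at about (120,287), against a prediction of (129,290). The fixed jaw's inner corner is where predicted, so the alignment is within about 2 mm. I'll settle, read the pose, and descend slowly.

```bash
python3 -m crank '[[[0,0,0],0]]'|grep ee_pos;python3 -m crank '[[[0,0,0],0]]'|grep ee_pos; python3 -m crank '[[[0,0,0.05],0]]'|grep ee_pos; python3 -m crank '[[[0,0,0.05],0]]'|grep ee_pos
```

```text
ee_pos: [0.5518, -0.0234, 0.0835]
ee_pos: [0.5516, -0.0234, 0.0833]
ee_pos: [0.5516, -0.0234, 0.0817]
ee_pos: [0.5515, -0.0234, 0.0799]
```

```bash
python3 -m crank '[[[-0.04,0,0],0],[[0,0,0.08],0],[[0,0,0.08],0],[[0,0,0.08],0]]'; python3 -m crank '[[[0,0,0.07],0],[[0,0,0.07],0],[[0,0,0.0],0]]'
```

```text
time: 11.18
ee_pos: [0.5515, -0.0246, 0.0726]
eef_rot: [0.697, 0.717, -0.0, -0.0]
ft_force: [0.4, 0.1, -4.6]
width: 0.0476
grip_force: 24.9
time: 11.55
ee_pos: [0.5514, -0.0246, 0.0685]
eef_rot: [0.697, 0.717, -0.0, -0.0]
ft_force: [0.1, -0.2, -4.2]
width: 0.0476
grip_force: 24.9
```

Already below the lip tops with no contact force, so the plate is between the jaws. Continuing down to the deck.

```bash
python3 -m crank '[[[0,0,0.07],0],[[0,0,0.07],0],[[0,0,0],0]]'; python3 -m crank '[[[0,0,0.04],0],[[0,0,0.04],0],[[0,0,0],0]]'
```

```text
time: 11.92
ee_pos: [0.5514, -0.0246, 0.0642]
eef_rot: [0.697, 0.717, -0.0, -0.0]
ft_force: [-0.6, 0.0, -4.4]
width: 0.0476
grip_force: 24.9
time: 12.3
ee_pos: [0.5514, -0.0246, 0.0619]
eef_rot: [0.697, 0.717, -0.0, -0.0]
ft_force: [0.5, 0.2, -4.4]
width: 0.0479
grip_force: 24.9
```

```bash
python3 -m crank '[[[0,0,0.03],0],[[0,0,0],0]]'|egrep 'pos|ft'; python3 -m crank '[[[0,0,0.03],0],[[0,0,0],0]]'|egrep 'pos|ft'
```

```text
ee_pos: [0.5516, -0.0246, 0.0617]
ft_force: [-2.9, 0.2, 3.8]
ee_pos: [0.5516, -0.0246, 0.0616]
ft_force: [-7.8, 0.9, 14.3]
```

Contact was at the expected height (0.0618). Releasing, rising, and taking a look at the knob.

```bash
python3 -m crank '[[[0,0,0],0],[[0,0,0],0],[[0,0,0],0],[[0,0,0],0]]' 0.85
python3 -m crank '[[[0,0,-0.3],0],[[0,0,-0.6],0],[[0,0,-0.8],0],[[0,0,-0.9],0],[[0,0,-0.9],0],[[-0.8,0,-0.3],0],[[-0.8,0,0],0],[[-0.9,0,0],0],[[-0.9,0,0],0],[[-0.9,0,0],0],[[-0.5,0,0],0],[[0,0,0],0]]'
python3 -m crank '[[[0,0,0],0],[[0,0,0],0]]' | grep ee
python3 - <<'E'
from h import *
im,m,T=snap("wrist"); save(im,"w6.png"); np.save("T6.npy",T)
b,_,_=snap("scene");save(b,"s6.png")
cv2.imwrite("pics/c7.png",np.hstack([cv2.resize(i[y:y+150,x:x+h,::-1],None,fx=3.4,fy=3.4,interpolation=cv2.INTER_CUBIC) for i,x,y,h in((im,250,85,150),(b,275,150,80))]))
E
```

```text
time: 13.3
ee_pos: [0.5516, -0.0246, 0.0602]
eef_rot: [0.697, 0.717, 0.0, 0.0]
ft_force: [-0.4, -0.0, -0.2]
width: 0.0724
grip_force: 0.0
time: 14.8
ee_pos: [0.5555, -0.1693, 0.1749]
eef_rot: [0.698, 0.716, 0.0, 0.0]
ft_force: [-0.7, 0.3, -0.7]
width: 0.0741
grip_force: 0.0
ee_pos: [0.5557, -0.1672, 0.1743]
eef_rot: [0.697, 0.718, 0.0, -0.0]
```

View pics/c7.png

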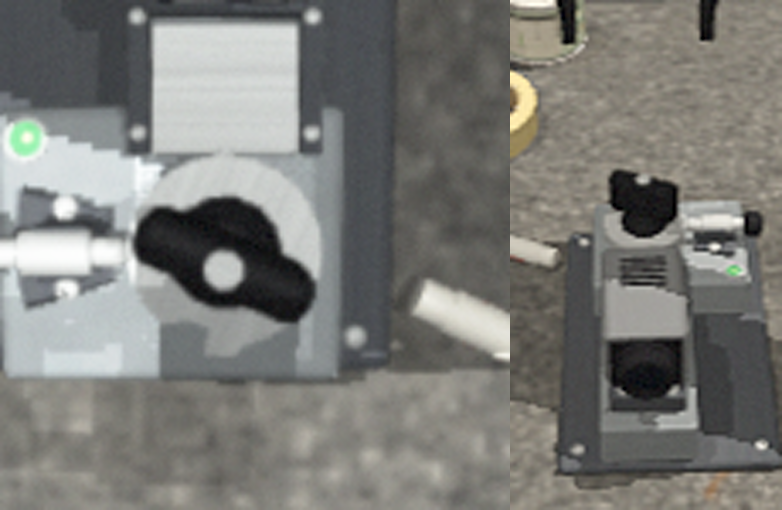

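The crop shows the camera seated between the jaws (right half). The knob bar runs from (135,225) to (315,303) in the left crop, with its centre at about (225,266).

Run:
```python
from h import *
im=load("w6.png"); m=vision.camera_model("wrist"); T=np.load("T6.npy")
mask=(im.max(2)<60).astype(np.uint8); mask[:,:285]=0; mask[:125]=0; mask[185:]=0; mask[:,350:]=0
n,l,s,c=cv2.connectedComponentsWithStats(mask); k=1+s[1:,4].argmax(); print(s[k],c[k])
ys,xs=np.where(l==k); P=np.array([onz(m,(x,y),.092,T)[:2] for x,y in zip(xs,ys)])
cc=P.mean(0)
for deg in range(-40,1,5):
    d=np.array([np.cos(np.radians(deg)),np.sin(np.radians(deg))]); q=P@d; print(deg,(q.max()-q.min()).round(4))
A=onz(m,(250+143/3.4,85+233/3.4),.092,T)[:2];B=onz(m,(250+306/3.4,85+298/3.4),.092,T)[:2]
print(A,B,(A+B)/2,np.degrees(np.arctan2(*(B-A)[::-1])),np.linalg.norm(B-A))
print("tool yaw deg",np.degrees(np.arctan2(T[1,0],T[0,0])))
print("pos",T[:3,3], "j7",sensors.read_state()["joint_positions"])
```

```text
[ 290  143   52   37 1041] [316.03458213 160.05571566]
-40 0.0423
-35 0.043
-30 0.0433
-25 0.0434
-20 0.0432
-15 0.0429
-10 0.0425
-5 0.0418
0 0.0408
[ 0.53455947 -0.11918632] [ 0.57300492 -0.13342087] [ 0.5537822  -0.12630359] -20.31722355097605 0.040996035760216584
tool yaw deg 91.69716573216301
pos [ 0.55572771 -0.16724179  0.17433545] j7 [ 0.18390849  0.2635407   0.03629268  1.65168082 -0.01031197  1.22657336
  0.25147844]
```

```bash
python3 -m crank '[[[0.67,0,0],0],[[0.67,0,0],0],[[0,0,0],-1],[[0,0,0],-1],[[0,0,0],-1],[[0,0,0],-1],[[0,0,0],-1],[[0,0,0],-1],[[0,0,0],-1],[[0,0,0],-1],[[0,0,0],-0.25],[[0,0,0],0]]' 0.5
python3 -m crank '[[[0,0,0],0],[[0,0,0],0]]'
python3 - <<'E'
from h import *
T=tool(); print("y ang",np.degrees(np.arctan2(T[1,1],T[0,1])),T[:3,3], T[:3,:3].T@(np.array([.5542,-.127,.067])-T[:3,3])/.03, sensors.read_state()["joint_positions"])
E
```

```text
time: 16.65
ee_pos: [0.5545, -0.1274, 0.1743]
eef_rot: [0.195, 0.981, 0.0, 0.0]
ft_force: [-0.2, 0.5, -1.2]
width: 0.0434
grip_force: 0.0
time: 16.9
ee_pos: [0.5544, -0.1282, 0.1743]
eef_rot: [0.195, 0.981, 0.0, 0.0]
ft_force: [0.1, -1.1, -0.6]
width: 0.0435
grip_force: 0.0
y ang 67.5504993401924 [ 0.55442273 -0.12820518  0.17426152] [0.02244658 0.0341455  3.57538404] [ 0.24356832  0.24497973 -0.11262295  1.67439645  0.02896548  1.2237653
  1.30340782]
```

```bash
python3 -m crank '[[[0,0,0.5],0],[[0,0,0.7],0],[[0,0,0.7],0],[[0,0,0.6],0],[[0,0,0.5],0],[[0,0,0.4],0],[[0,0,0.17],0],[[0,0,0],0],[[0,0,0],0]]'
python3 -m crank '[[[0,0,0],0],[[0,0,0],0],[[0,0,0],0],[[0,0,0],0]]' 0 6
```

```text
time: 18.02
ee_pos: [0.5549, -0.1284, 0.0678]
eef_rot: [0.194, 0.981, 0.0, 0.001]
ft_force: [0.2, -0.6, -0.0]
width: 0.0436
grip_force: 0.0
time: 18.52
ee_pos: [0.5548, -0.1276, 0.0673]
eef_rot: [0.194, 0.981, 0.0, 0.0]
ft_force: [-0.1, -0.6, 0.0]
width: 0.0142
grip_force: 6.0
```

Width is 14.2 mm, so the bar is gripped square. I'll turn clockwise in small steps and watch the wrist torque.

```bash
cat > t.py <<'E'
from h import *
s=sensors.read_state(); T=tool()
print(round(s["time"],2),"yaw %.2f"%np.degrees(np.arctan2(T[1,1],T[0,1])),"Mz %.3f"%s["torque"][2],"F",np.round(s["ft_force"],1),"w %.4f"%s["width"])
E
python3 -m crank '[[[0,0,0],0],[[0,0,0],0]]' 0 25 >/dev/null; python3 t.py
python3 -m crank '[[[0,0,0],0.4],[[0,0,0],0.4]]'>/dev/null; python3 t.py
python3 -m crank '[[[0,0,0],0.4],[[0,0,0],0.4]]'>/dev/null; python3 t.py
```

```text
18.77 yaw 67.64 Mz 0.138 F [ 2.5  2.5 -0.1] w 0.0138
19.02 yaw 61.14 Mz 0.352 F [1.6 2.9 0.6] w 0.0134
19.27 yaw 54.74 Mz 0.148 F [1.5 2.4 0.2] w 0.0140
```

```bash
for i in 1 2; do python3 -m crank '[[[0,0,0],0.4]]'>/dev/null; python3 t.py;done
for i in 1 2 3 4 5 6; do python3 -m crank '[[[0,0,0],0.25]]'>/dev/null; python3 t.py;done
```

```text
19.4 yaw 51.53 Mz 0.433 F [0.8 2.9 0.6] w 0.0138
19.52 yaw 48.33 Mz 0.315 F [0.9 1.7 0.3] w 0.0138
19.65 yaw 46.35 Mz 0.362 F [0.9 2.  1.8] w 0.0139
19.77 yaw 44.35 Mz 0.370 F [0.5 3.1 1.8] w 0.0140
19.9 yaw 42.29 Mz 0.278 F [0.  3.3 2.3] w 0.0136
20.02 yaw 40.29 Mz 0.455 F [-0.6  3.   3.1] w 0.0139
20.15 yaw 38.28 Mz 0.364 F [-1.7  3.   5.2] w 0.0133
20.27 yaw 36.27 Mz 0.434 F [-1.4  2.6  4.2] w 0.0142
```

```bash
for i in 1 2 3 4 5 6; do python3 -m crank '[[[0,0,0],0.25]]'>/dev/null; python3 t.py;done
```

```text
20.4 yaw 34.28 Mz 0.586 F [-2.1  3.1  6.2] w 0.0142
20.52 yaw 32.25 Mz 0.227 F [-2.   3.5  4.7] w 0.0137
20.65 yaw 30.24 Mz 0.280 F [-2.7  2.   5.8] w 0.0137
20.77 yaw 28.24 Mz 0.249 F [-3.7  3.9  5.8] w 0.0140
20.9 yaw 26.24 Mz 0.286 F [-3.6  2.6  5.5] w 0.0136
21.02 yaw 24.24 Mz 0.318 F [-3.9  2.5  6.2] w 0.0139
```

The torque fell at about yaw 32°. I'll check the pin's pull knob for movement in the images, against the earlier ones.

```bash
cat > p.py <<'E'
from h import *
import sys
a,m,_=snap("scene"); b,md,_=snap("side"); save(a,"sx.png"); save(b,"dx.png")
def cen(im,box,thr=60):
    x0,y0,x1,y1=box; w=np.clip(90-im[y0:y1,x0:x1].max(2).astype(float),0,None); ys,xs=np.mgrid[y0:y1,x0:x1]
    return (w*xs).sum()/w.sum(),(w*ys).sum()/w.sum(),w.sum()
S=(342,208,353,222); D=(333,214,346,229)
print("scene",np.round(cen(load("s6.png"),S),2),np.round(cen(a,S),2)); print("side",np.round(cen(load("d5.png"),D),2),np.round(cen(b,D),2))
# bright shaft/knob boundary via phase correlation
E
python3 p.py
python3 - <<'E'
from h import *
rows=[]
for n,b in(("s6.png",(318,195,362,230)),("sx.png",(318,195,362,230)),("d5.png",(300,200,350,240)),("dx.png",(300,200,350,240))):
    x0,y0,x1,y1=b; rows.append(cv2.resize(load(n)[y0:y1,x0:x1],(380,290),interpolation=cv2.INTER_CUBIC))
cv2.imwrite("pics/c8.png",np.vstack([np.hstack(rows[:2]),np.hstack(rows[2:])])[:,:,::-1])
E
```

```text
scene [ 345.78  215.69 1924.  ] [ 345.68  215.73 2013.  ]
side [ 338.74  222.12 2828.  ] [ 338.6   221.99 3168.  ]
```

View pics/c8.png

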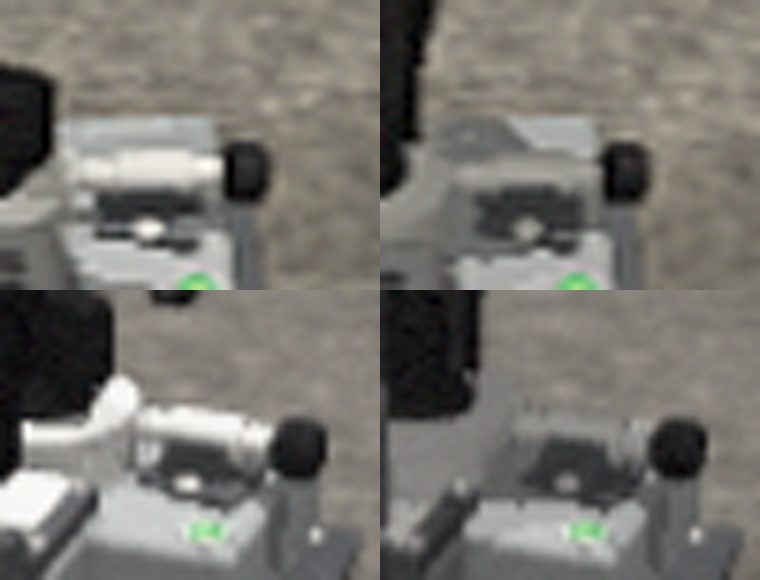

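The top pair (scene) and bottom pair (side) show the black pull knob has not moved, so the pin is still on the rim. I've used all ten pictures, so from here I'll follow the pin by its centroid. Continuing.

```bash
for i in 1 2 3; do python3 -m crank '[[[0,0,0],0.25]]'>/dev/null; python3 t.py; python3 -m crank '[[[0,0,0],0.25]]'>/dev/null; python3 t.py;  python3 p.py; done
```

```text
21.25 yaw 22.25 Mz -0.056 F [-2.5  2.6  5.2] w 0.0138
21.38 yaw 20.22 Mz 0.259 F [-4.2  2.7  5.8] w 0.0137
scene [ 345.78  215.69 1924.  ] [ 345.77  215.71 1963.  ]
side [ 338.74  222.12 2828.  ] [ 338.63  222.02 3121.  ]
21.6 yaw 18.26 Mz -0.055 F [-3.8  3.2  6.4] w 0.0139
21.73 yaw 16.21 Mz 0.133 F [-3.9  2.3  7.1] w 0.0139
scene [ 345.78  215.69 1924.  ] [ 345.54  215.81 1908.  ]
side [ 338.74  222.12 2828.  ] [ 338.35  222.09 3044.  ]
21.95 yaw 14.25 Mz 0.026 F [-5.6  3.4  6.7] w 0.0138
22.07 yaw 12.22 Mz 0.114 F [-3.8  3.2  8.2] w 0.0135
scene [ 345.78  215.69 1924.  ] [ 344.97  215.68 1997.  ]
side [ 338.74  222.12 2828.  ] [ 337.57  222.12 3231.  ]
```

The pin is starting in (about 2 mm) and the torque has fallen. Single small steps now.

```bash
for i in 1 2; do python3 -m crank '[[[0,0,0],0.2]]'>/dev/null; python3 t.py;  python3 p.py; done
python3 - <<'E'
from h import *
for n in("scene","side"):
    m=vision.camera_model(n); p=np.array([.49,-.129,.052]); print(n,proj(m,p),(proj(m,p+[.005,0,0])-proj(m,p)))
E
```

```text
22.3 yaw 10.63 Mz 0.104 F [-5.2  2.8  7.4] w 0.0137
scene [ 345.78  215.69 1924.  ] [ 344.77  215.66 1976.  ]
side [ 338.74  222.12 2828.  ] [ 337.33  222.11 3290.  ]
22.52 yaw 9.04 Mz -0.042 F [-4.7  2.6  7.4] w 0.0138
scene [ 345.78  215.69 1924.  ] [ 344.52  215.77 1896.  ]
side [ 338.74  222.12 2828.  ] [ 336.86  221.98 3259.  ]
scene [343.11151983 216.44760355] [-2.27967136  0.0096583 ]
side [336.09174306 221.76271278] [-2.47634441 -0.43357757]
```

```bash
for i in 1 2; do python3 -m crank '[[[0,0,0],0.18]]'>/dev/null; python3 t.py;  python3 p.py; done
```

```text
22.75 yaw 7.60 Mz 0.035 F [-5.1  3.3  7.4] w 0.0139
scene [ 345.78  215.69 1924.  ] [ 344.19  215.71 1987.  ]
side [ 338.74  222.12 2828.  ] [ 336.71  221.99 3203.  ]
22.98 yaw 6.17 Mz 0.126 F [-5.   2.3  8.9] w 0.0139
scene [ 345.78  215.69 1924.  ] [ 343.94  215.66 2020.  ]
side [ 338.74  222.12 2828.  ] [ 336.62  221.99 3198.  ]
```

```bash
for i in 1 2; do python3 -m crank '[[[0,0,0],0.15]]'>/dev/null; python3 t.py;  python3 p.py; done
```

```text
23.2 yaw 4.98 Mz 0.059 F [-5.4  2.5  9.1] w 0.0138
scene [ 345.78  215.69 1924.  ] [ 343.86  215.73 2000.  ]
side [ 338.74  222.12 2828.  ] [ 336.25  221.85 3156.  ]
23.43 yaw 3.77 Mz 0.194 F [-5.3  2.8  8.3] w 0.0138
scene [ 345.78  215.69 1924.  ] [ 343.82  215.77 1980.  ]
side [ 338.74  222.12 2828.  ] [ 336.15  221.8  3157.  ]
```

The pin travel has levelled off at about 5 mm and the torque is starting to rise, so the pin is home. Letting go and checking.

```bash
python3 -m crank '[[[0,0,0],0],[[0,0,0],0],[[0,0,0],0],[[0,0,0],0]]' 0.45 >/dev/null; python3 t.py; python3 p.py
python3 -m crank '[[[0,0,-0.3],0],[[0,0,-0.6],0],[[0,0,-0.9],0],[[0,0,-0.9],0],[[0,0,-0.9],0],[[-0.9,0,-0.9],0],[[-0.9,0,-0.3],0],[[-0.9,0,0],0],[[-0.9,0,0],0],[[-0.5,0,0],0],[[0,0,0],0],[[0,0,0],0]]'
python3 p.py
python3 - <<'E'
from h import *
im,m,T=snap("wrist"); save(im,"w9.png"); print(T.round(3))
# camera body in the side and scene view vs lens expectation
for n,f in(("scene","sx.png"),("side","dx.png")):
    m=vision.camera_model(n)
    for y in(-.0235,-.019): print(n,y,"lens tip top-mid",proj(m,[.5505,y+.05,.078]).round(1))
a=load("s6.png").astype(int);b=load("sx.png").astype(int)
for k in(a,b): print(k[245:275,322:330].max(2).mean(1).round().astype(int).tolist())
E
```

```text
24.02 yaw 3.90 Mz 0.028 F [-0.1 -0.8 -0.1] w 0.0378
scene [ 345.78  215.69 1924.  ] [ 343.83  215.76 1968.  ]
side [ 338.74  222.12 2828.  ] [ 336.18  221.79 3173.  ]
time: 25.62
ee_pos: [0.5631, -0.2497, 0.2114]
eef_rot: [0.682, 0.731, 0.0, -0.0]
ft_force: [-0.0, 0.8, 0.0]
width: 0.0393
grip_force: 0.0
scene [ 345.78  215.69 1924.  ] [ 343.86  215.63 2158.  ]
side [ 338.74  222.12 2828.  ] [ 336.28  221.67 3398.  ]
[[-0.07   0.998  0.     0.563]
 [ 0.998  0.07   0.001 -0.25 ]
 [ 0.001  0.    -1.     0.211]
 [ 0.     0.     0.     1.   ]]
scene -0.0235 lens tip top-mid [314.4 263. ]
scene -0.019 lens tip top-mid [314.4 264.9]
side -0.0235 lens tip top-mid [271.3 240.5]
side -0.019 lens tip top-mid [270.1 241.7]
[132, 132, 130, 120, 81, 53, 52, 54, 57, 57, 58, 59, 61, 59, 59, 59, 59, 59, 83, 131, 142, 127, 99, 94, 93, 99, 144, 166, 165, 168]
[127, 126, 128, 127, 126, 123, 110, 79, 69, 69, 74, 74, 75, 77, 80, 81, 82, 84, 84, 81, 88, 110, 96, 92, 92, 98, 142, 159, 162, 163]
```

The pin held after release, and the camera has moved about 5 mm under the fixed jaw, as expected. Handing in.

```bash
python3 -c "
from bench import r
print(r.close_job())"
```

```text
the job is handed in; nothing more can be done
None
```

I handed the job in at about 26 s: the grey camera is clamped flat, lens away from the knob, with the lock pin about 5 mm in the notch and still there after I let go; no verdict came back.

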